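# Start the waffle iron for pale waffles

## Task

Get the waffle iron heating for pale waffles by pressing its front controls with the fingertips, in this order: push the far end of the narrow power rocker (leftmost) down to switch it on, then push the near end of the wide browning rocker beside it down to set it to light, both fully over, and then press the big round start key all the way in and let it come back out. Do not press the small square stop key, and do not pick up, shove, tip or lift anything: the iron stays where it stands with its lid shut, and the bowl, jar, spatula and spoon rest are left alone.

Things in the scene. Friction and masses are not known exactly. Their poses are not given: they have to be found in the camera images.
- iron: Closed waffle iron, about 4 kg, loose on rubber feet on the shelf. Black base 300 mm wide (its y), 390 mm deep (its x); steel lid, top 129 mm up; black arched handle on the lid's front part, to 155 mm. Origin: on the shelf, below its middle. Its -x side is the front, towards the robot (yaw within 0.3 rad); its +y side is the left as the robot sees it.
- console (a point): Middle of the surface of the sloping control console at the iron's front, 120 mm deep, at (-0.125, 0, 0.062) in the iron's frame. It rises towards the lid at 15 degrees (0.26 rad); its normal is (-0.257, 0, 0.966) in the iron's frame. Controls in one row from left to right at y = +0.108, +0.036, -0.040, -0.108: power, browning, start, stop.
- power (a joint): Power rocker: black, 24 mm wide, 52 mm long front to back, a seesaw with a V-shaped top, its crosswise pivot 5 mm above the console. Radians: 0 = off (far half raised 0.40 rad), 0.40 = on (far half pushed down until parallel to the console, still 5 mm proud; near half raised). No spring: stays where it is left. Needs about 3 N at the press point.
- power_press (a point): Point on top of the raised far half of the power rocker, on its middle line, 16 mm from the pivot. It travels about 6 mm down, square to the console, from off to on. Moves with the rocker.
- browning (a joint): Browning rocker, next right of power: like it but 40 mm wide; a small disc is embossed on the console at its near end, a large one at its far end. Radians: 0 = dark (near half raised 0.40 rad), 0.40 = light (near half pushed down until parallel to the console, still 5 mm proud). No spring: stays where it is left. Needs about 3 N.
- browning_press (a point): Point on top of the raised near half of the browning rocker, on its middle line, 16 mm from the pivot. It travels about 6 mm down, square to the console, from dark to light. Moves with the rocker.
- start (a joint): Start key: round steel push key, 34 mm across, moving square to the console. Metres: 0 = out, 0.005 = fully in (hard stop, top still 5 mm proud of the console). Sprung: begins to move at about 1.5 N, fully in at about 5 N, comes back out when let go.
- start_top (a point): Centre of the top face of the start key, 10 mm above the console when out. Moves with the key.
- stop (a joint): Stop key, to be left alone: square steel push key, 20 mm across, at the right end of the console, 10 mm proud. Metres: 0 = out, 0.005 = fully in; same spring as the start key.
- lid_handle (a point): Middle of the black arched handle (16 mm thick bar along the iron's y) on the front part of the iron's hinged lid, at (-0.025, 0, 0.147) in the iron's frame while the lid is shut; the lid would swing up about a hinge at the back. It is shut and must stay so.
- bowl: Open stainless bowl, 170 mm across, 80 mm high, standing to one side of the iron. Origin: centre of its underside.
- jar: Glass jar with a glass lid and knob, 88 mm across, 139 mm high, standing on the other side of the iron. Origin: centre of its underside.
- spatula: Bamboo spatula lying flat in front of the iron, 240 mm long (its x, blade towards +x), blade 56 mm wide, 8 mm thick. Origin: on its underside at the middle of its length.
- spoon_rest: White ceramic spoon rest in front of the iron: round dish 100 mm across and 22 mm high, with a grooved tail to 114 mm from the dish's centre along its -x. Origin: underside, centre of the dish.
There are look-alikes about, which are no part of the job. Several things have the shape of the jar; the one meant has the colours described above. Several things have the shape of the bowl; the one meant has the colours described above.

How it is judged (in metres and radians):
On the way, in this order (a step that is already met when the one before it is completed fails the run):
1. the power rocker is pushed fully on with the fingers (value of joint power above 0.32 rad and contact force between the fingers and iron above 0.5 N), for 0.05 s.
2. then the browning rocker is pushed fully to light with the fingers (value of joint browning above 0.32 rad and contact force between the fingers and iron above 0.5 N), for 0.05 s.
3. then the start key is pressed fully in with the fingers (value of joint start above 0.004 m and contact force between the fingers and iron above 0.5 N), for 0.05 s.
At the end, for the whole second after the job is handed in: Power rocker on and browning rocker at light (both past 0.32 of 0.40 rad); start key pressed past 4 of 5 mm after that and out again; stop key out; lid shut (handle within 6 mm); iron level within 20 mm of where it stood; bowl, jar, spatula and spoon rest upright within 30 mm of where they were (value of joint each of power, browning above 0.32 rad and value of joint each of start, stop below 0.001 m and z of lid_handle in the frame of iron below 0.153 m and distance of iron from where it was at the start of the episode below 0.02 m and angle between iron's own z axis and vertical below 0.05 rad and distance of each of bowl, jar, spatula, spoon_rest from where it was at the start of the episode below 0.03 m and angle between each of bowl, jar, spatula, spoon_rest's own z axis and vertical below 0.15 rad); the robot touches nothing.
It fails at once if the browning rocker is moved over while the power is still off (value of joint browning above 0.2 rad and value of joint power below 0.2 rad).
It fails at once if the start key is pressed before the power is on and the browning set to light (value of joint start above 0.003 m and value of joint any of power, browning below 0.2 rad).
It fails at once if the stop key is pressed (value of joint stop above 0.0025 m).
It fails at once if the iron is shoved, tipped or lifted, or its lid is lifted (distance of iron from where it was at the start of the episode above 0.02 m or angle between iron's own z axis and vertical above 0.06 rad or z of lid_handle in the frame of iron above 0.16 m).
It fails at once if the bowl, jar, spatula or spoon rest is shoved, tipped or lifted (distance of any of bowl, jar, spatula, spoon_rest from where it was at the start of the episode above 0.03 m or angle between any of bowl, jar, spatula, spoon_rest's own z axis and vertical above 0.25 rad).
It also fails if it takes over 38 s, if anything falls off the work surface, if the arm or the gripper's body presses on something with over 40 N, if the wrist force passes 120 N, or if a joint passes its speed limit or range.

## Robot

A 6-joint arm with a two-finger parallel gripper is mounted at the origin on the work surface. World frame = base frame: x ahead of the robot, y to its left, z up, the work surface at z = 0. Lengths are in mm, angles in degrees, forces in N, time in s.
With the tool pointing down it reaches from about 350 to 850 mm from the base axis. Payload 8.1 kg.
Tool frame: the origin (TCP) lies at the very end of the fingers, on their centre line; the grasp point (between the pads) lies 19 mm behind it; z points along the fingers, y is the line along which they close (so a half turn about z gives the same grasp; the last joint's range is limited). The gripper opens to 85 mm and grips with 20 to 120 N. Pads are 22 mm wide; open, the fingers measure 114 mm over their backs; the gripper's body (76 mm by 85 mm) begins 54 mm behind the grasp point. The pads swing forward as they close: fully open they stand 13 mm farther back than shut.
Start: joints at [60.023, 7.471, 85.268, -0, 87.261, -4.893], TCP at [254.349, 543.426, 197.292] pointing down, gripper open.
Joint ranges: [-169.43, 169.43], [-51.17, 129.36], [1.28, 143.12], [-76.62, 256.62], [0, 156.53], [-152.29, 152.29]. Speed limits (degrees/s): [136.94, 136.94, 159.86, 180, 180, 180].

## Interface

Orientations are given as [roll, pitch, yaw] about the fixed x, y, z axes, in that order (R = Rz(yaw) Ry(pitch) Rx(roll)).
In Python, from bench import status, viewer, job gives the robot as it stands.
- The arm moves only by the tool arm_command, never from a script. Its argument "targets" is a list that holds one entry, the list of rows, each a list of 7 numbers: the shift along the world's x, y, z in m, then the turn, a rotation vector about the world's x, y, z in rad, then the opening, from -1 (shut) to 1 (fully open). In form: [[[dx, dy, dz, rx, ry, rz, gripper], ...]]. A call has 1 to 10 rows; each row shifts and turns the commanded pose from where the row before left it; what a row does not reach is not made up. A row lasts 1/8 s, in which the tool goes at most 62.5 mm and 10.7 degrees, less where a joint would pass 70% of its speed; a pose out of reach is approached as far as the arm can. A call with a gripper value outside its range is refused whole. The fingers move at their own pace and stop on an object; "force" is the grip in N (left out, the last holds). Time passes only in rows, so rows that do not move let the fingers close. It gives the time, the measured TCP pose, the force, the opening and the grip force at its end, in the units of the state.
- status.sense(): the state, without advancing time (a new reading comes with each control period).
- viewer.snapshot(name): name is "scene" or "top"; returns the picture (400x640x3 uint8, red, green, blue); there is no depth.
- viewer.camera_model(name): a dict with "vertical_fov" (degrees; the focal length in pixels is half the picture's height over the tangent of half this angle, whatever the lens; pixels are square), "cx", "cy" (the principal point, pixels), "xyz" and "attitude" of the camera in the world. Camera axes: x right, y down, z forward; pixel columns grow to the right and rows downward; lengths in mm; the calibration is good to about 2 mm. A picture is of the moment at which its call begins. camera_model takes no time and is no camera call.
- job.hand_in(): hands the job in; it is judged then, once.
The state is a dict: "time": time; "joint_pos": joint angles; "qd": joint speeds; "joint_efforts": joint torques, N m; "tool_pos": TCP position; "tcp_rot": TCP orientation; "ft_force": force on the tool from outside, world axes, zero at the start; "wrist_torque": the same for the moment, N m; "finger_gap": finger opening in mm; "grip_force": force on a finger pad.
Only numpy, scipy, OpenCV 4.12 (cv2) and the standard library are available. Lean on these libraries where they do the work, as an engineer would, in place of code of your own. Each camera call takes 0.05 s, during which the arm holds its last target. There are 200 camera calls.

## Working session

There is one attempt and no reset: what is moved stays moved. The work goes in short steps, Python scripts to look and compute and a tool call to move; the robot and the scene stay as the last step left them, time stands still between calls to the robot, and variables do not carry over. Pictures are saved under pics/ and viewed, at most 10 in all, crops included, and the job is handed in when it is done.

Besides the shell and the picture viewer there is one more tool, called by a JSON object that holds its "method" and its "body", one argument or row to a line. arm_command: Moves the arm, as the interface text tells. Its arguments: {"type":"object","properties":{"targets":{"type":"array"},"force":{"type":"number"}},"required":["targets"]}

```bash
mkdir -p pics; cat > h.py <<'E'
import numpy as np, cv2
from bench import status, viewer, job
from scipy.spatial.transform import Rotation as R
E
python3 - <<'E'
from h import *
for n in("scene","top"):
    im=viewer.snapshot(n); cv2.imwrite(f"pics/{n}0.png",im[:,:,::-1]); print(n,viewer.camera_model(n))
print(status.sense())
E
```

```text
scene {'vertical_fov': 44.70453969477227, 'cx': 313.4077814177869, 'cy': 196.18912248193072, 'xyz': array([1216.49624335, -388.18576126, 1181.24081481]), 'attitude': array([-143.15434236,    0.14355776,   61.59333924])}
top {'vertical_fov': 49.19800463450471, 'cx': 319.4570140436824, 'cy': 202.4458026268778, 'xyz': array([ 340.07275968,  -24.62009235, 1433.73690949]), 'attitude': array([-1.72093539e+02,  1.71300502e-01, -9.04638381e+01])}
{'time': 0.1, 'joint_pos': array([ 6.00220495e+01,  7.51187069e+00,  8.53234733e+01,  1.59160913e-03,
        8.72608901e+01, -4.89219620e+00]), 'qd': array([-0.05102364, -0.16275448, -0.17035214, -0.04927157, -0.02495471,
        0.06110742]), 'joint_efforts': array([ 3.64620209e-04, -5.70957363e+01, -5.01938653e+01, -2.07418461e-04,
        8.29275290e-03,  4.30813589e-05]), 'tool_pos': array([254.07031306, 542.94450764, 196.33385683]), 'tcp_rot': array([-1.79904252e+02, -9.79082177e-03,  1.54914160e+02]), 'ft_force': array([-0.76851491, -0.19693037,  0.92798413]), 'wrist_torque': array([-0.0357773 ,  0.00589107,  0.00498394]), 'grip_force': 0.0, 'finger_gap': 85.24533419448665}
```

View pics/scene0.png

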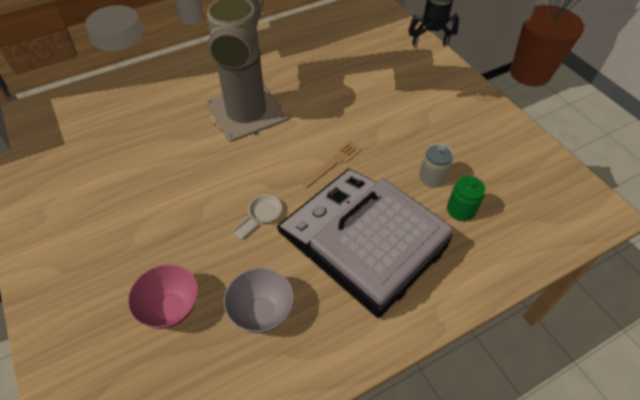

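View pics/top0.png

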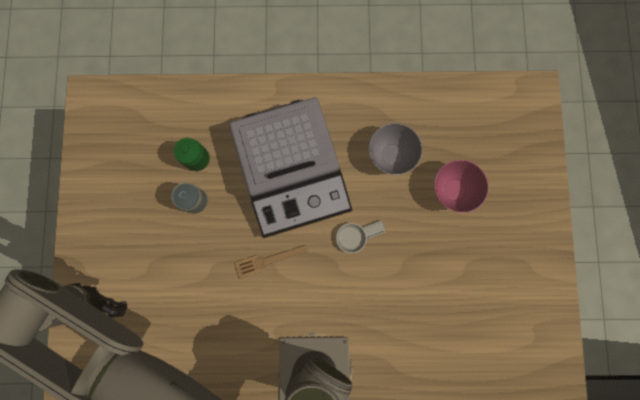

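The top view shows the iron's console at about (302,205): power (268,214), browning (291,208), start (314,201), stop (335,195). In the scene view the same row runs from (355,182) to (302,226). I'll enlarge both.

```bash
python3 - <<'E'
from h import *
a=cv2.imread("pics/top0.png")[165:245,240:360]; b=cv2.imread("pics/scene0.png")[160:250,270:400]
cv2.imwrite("pics/c1.png",cv2.resize(a,None,fx=6,fy=6,interpolation=cv2.INTER_CUBIC))
cv2.imwrite("pics/c2.png",cv2.resize(b,None,fx=6,fy=6,interpolation=cv2.INTER_CUBIC))
E
```

```text
(no output)
```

View pics/c1.png

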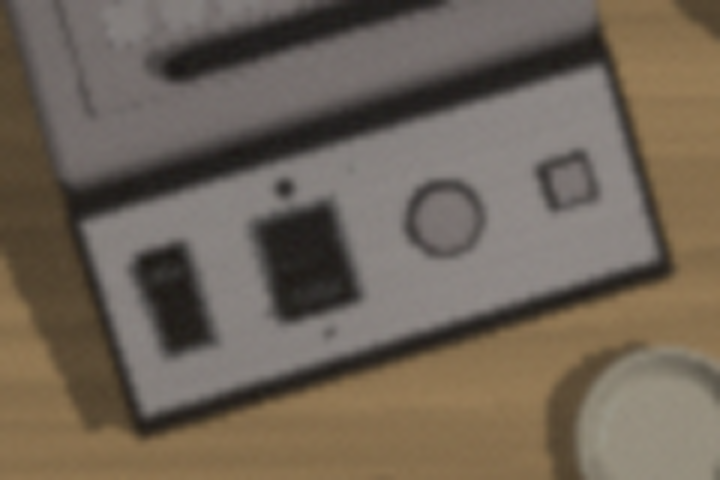

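View pics/c2.png

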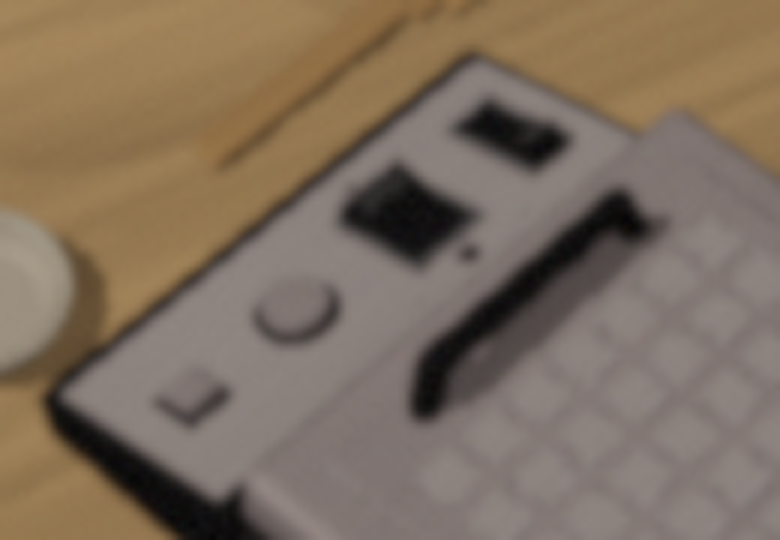

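The top crop shows power (174,298), browning (307,261), start (446,218), stop (570,181), and the discs at (285,187) and (331,332). The scene crop shows power (513,133), browning (408,214), start (297,305), stop (193,392) and the large disc at (470,252). I'll triangulate these points.

```bash
cat >> h.py <<'E'
def ray(n,u,v):
    m=viewer.camera_model(n); f=200/np.tan(np.radians(m["vertical_fov"]/2))
    A=R.from_euler("xyz",m["attitude"],degrees=True).as_matrix()
    d=A@np.array([(u-m["cx"])/f,(v-m["cy"])/f,1]); return m["xyz"],d/np.linalg.norm(d)
def tri(r1,r2):
    (p,a),(q,b)=r1,r2
    s=np.linalg.lstsq(np.c_[a,-b],q-p,rcond=None)[0]; A,B=p+s[0]*a,q+s[1]*b
    return (A+B)/2,np.linalg.norm(A-B)
nrm=np.array([-.2588,0,.9659]); slope=np.array([.9659,0,.2588]); con=np.array([-125,0,62.])
def loc(y,s,h): return con+np.array([0,y,0])+s*slope+h*nrm
E
python3 - <<'E'
from h import *
from scipy.optimize import least_squares
T=dict(power=(174,298),brown=(307,261),start=(446,218),stop=(570,181),disc=(285,187))
S=dict(power=(513,133),brown=(408,214),start=(297,305),stop=(193,392),disc=(470,252))
c=lambda p,o:((p[0]+.5)/6-.5+o[0],(p[1]+.5)/6-.5+o[1])
L=dict(power=loc(108,0,6),brown=loc(36,0,6),start=loc(-40,0,10),stop=loc(-108,0,10))
rs=[]
P={}
for k in T:
    a=ray("top",*c(T[k],(240,165)));b=ray("scene",*c(S[k],(270,160)))
    X,e=tri(a,b);P[k]=X;print(k,X.round(1),round(e,1), "expect z",L[k][2] if k in L else None)
    if k in L: rs+=[(a,L[k],k),(b,L[k],k)]
def W(x,l): return R.from_euler("z",x[2]).apply(l)+[x[0],x[1],0]
def f(x): return np.concatenate([np.cross(W(x,l)-r[0],r[1]) for r,l,k in rs])
s=least_squares(f,[700,50,.2]); print(s.x,np.degrees(s.x[2]))
print(f(s.x).reshape(-1,3).round(1))
x=s.x
for k,l in dict(console=con,powpress=loc(108,16*np.cos(.4)-0,5+16*np.sin(.4)),brpress=loc(36,-16*np.cos(.4),5+16*np.sin(.4)),start=L["start"],handle=[-25,0,147]).items(): print(k,W(x,np.array(l)).round(1))
print("n",R.from_euler("z",x[2]).apply(nrm),"disc local",R.from_euler("z",-x[2]).apply(P["disc"]-[x[0],x[1],0]))
E
```

```text
power [493.6 138.2  68.6] 0.1 expect z 67.7954
brown [512.4  68.3  69.3] 0.3 expect z 67.7954
start [534.4  -4.6  70.8] 0.2 expect z 71.65899999999999
stop [553.8 -69.7  70.2] 0.9 expect z 71.65899999999999
disc [550.5  79.3  77.2] 0.3 expect z None
[6.45008040e+02 7.04169941e+01 2.90185415e-01] 16.626399540507663
[[ 0.6 -0.8 -0. ]
 [ 0.6 -0.2 -0.5]
 [-0.2  0.8  0. ]
 [ 0.   1.6  0.7]
 [-0.3 -0.1 -0. ]
 [-0.3 -0.7 -0.1]
 [-0.4  0.3 -0.1]
 [-0.1 -1.  -0.2]]
console [525.2  34.7  62. ]
powpress [505.2 141.4  76.7]
brpress [498.5  64.2  69. ]
start [534.2  -4.4  71.7]
handle [621.1  63.3 147. ]
n [-0.24797979 -0.07405042  0.9659    ] disc local [-87.96291885  35.58385343  77.19948694]
```

The heights fit to about 1.5 mm. The iron is at (645,70) with a yaw of 16.6°. I'll close the fingers, move above the console and turn.

{"method": "arm_command", "body": {
  "targets": [
    [[0.0236,-0.0406,-0.0007,0,0,0.0728,-1],[0.0236,-0.0406,-0.0007,0,0,0.0728,-1],[0.0236,-0.0406,-0.0007,0,0,0.0728,-1],[0.0236,-0.0406,-0.0007,0,0,0.0728,-1],[0.0236,-0.0406,-0.0007,0,0,0.0728,-1],[0.0236,-0.0406,-0.0007,0,0,0.0728,-1],[0.0236,-0.0406,-0.0007,0,0,0.0728,-1],[0.0236,-0.0406,-0.0007,0,0,0.0728,-1],[0.0236,-0.0406,-0.0007,0,0,0.0728,-1],[0.0236,-0.0406,-0.0007,0,0,0.0728,-1]]
  ],
  "force": 40
}}

```text
time: 1.35
tool_pos: [490.7, 136.0, 189.9]
tcp_rot: [180.0, -0.0, -163.2]
ft_force: [1.1, 0.9, 0.4]
finger_gap: -0.4
grip_force: 0.0
```

{"method": "arm_command", "body": {
  "targets": [
    [[0,0,0,0.015,-0.0502,0,-1],[0,0,0,0.015,-0.0502,0,-1],[0,0,0,0.015,-0.0502,0,-1],[0,0,0,0.015,-0.0502,0,-1],[0,0,0,0.015,-0.0502,0,-1],[0,0,0,0,0,0,-1],[0,0,0,0,0,0,-1],[0,0,0,0,0,0,-1]]
  ]
}}

```text
time: 2.35
tool_pos: [490.6, 137.5, 190.3]
tcp_rot: [180.0, 15.0, -163.4]
ft_force: [-0.2, -0.1, 0.9]
finger_gap: 0.0
grip_force: 0.0
```

```bash
python3 - <<'E'
from h import *
s=status.sense(); print(s["time"],s["tool_pos"],s["tcp_rot"],s["ft_force"],s["finger_gap"])
A=R.from_euler("xyz",s["tcp_rot"],degrees=True).as_matrix();print(A.round(3))
E
```

```text
2.35 [490.56697325 137.47541889 190.32590433] [ 179.9994971    14.96607185 -163.36806618] [-0.22416775 -0.12927212  0.86504161] 0.012004344763664848
[[-0.926 -0.286  0.247]
 [-0.277  0.958  0.074]
 [-0.258  0.    -0.966]]
```

{"method": "arm_command", "body": {
  "targets": [
    [[0.0027,0.0007,-0.0225,0,0,0,-1],[0.0027,0.0007,-0.0225,0,0,0,-1],[0.0027,0.0007,-0.0225,0,0,0,-1],[0.0027,0.0007,-0.0225,0,0,0,-1],[0,0,0,0,0,0,-1],[0,0,0,0,0,0,-1],[0,0,0,0,0,0,-1]]
  ]
}}

```text
time: 3.22
tool_pos: [502.1, 140.4, 101.8]
tcp_rot: [-180.0, 15.1, -163.4]
ft_force: [0.1, 0.8, 0.0]
finger_gap: -0.2
grip_force: 0.0
```

```bash
python3 - <<'E'
from h import *
s=status.sense(); print(s["tool_pos"],s["ft_force"])
a=viewer.snapshot("top"); b=viewer.snapshot("scene")
a=cv2.resize(a[165:245,240:360],None,fx=4.5,fy=4.5,interpolation=cv2.INTER_CUBIC);b=cv2.resize(b[155:235,280:380],None,fx=4.5,fy=4.5,interpolation=cv2.INTER_CUBIC)
o=np.zeros((740,600,3),np.uint8);o=np.vstack([np.pad(x,((0,0),(0,600-x.shape[1]),(0,0))) for x in(a,b)])
cv2.imwrite("pics/d1.png",cv2.resize(o,(500,600))[:,:,::-1])
E
```

```text
[502.08849405 140.37281157 101.79872535] [0.10808959 0.81159635 0.00372787]
```

View pics/d1.png

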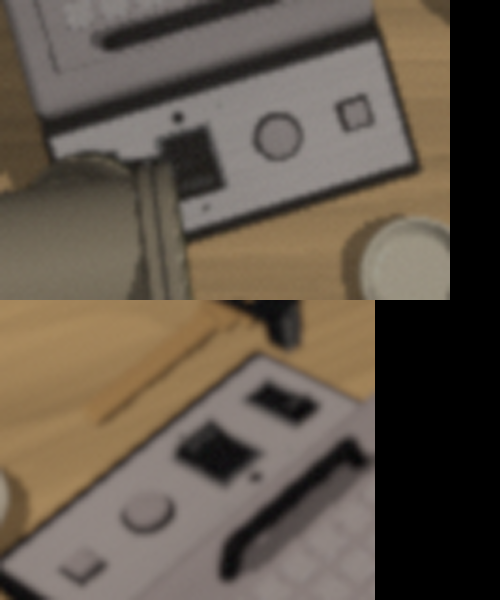

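The fingertips show at about (356,166) in the scene picture, hovering above the power rocker, which is still off. I'll check that against the projected TCP, then press.

```bash
python3 - <<'E'
from h import *
m=viewer.camera_model("scene"); f=200/np.tan(np.radians(m["vertical_fov"]/2))
A=R.from_euler("xyz",m["attitude"],degrees=True).as_matrix()
for p in([502.1,140.4,101.8],[508.8,142.5,71.2]):
    q=A.T@(np.array(p)-m["xyz"]); print(f*q[0]/q[2]+m["cx"],f*q[1]/q[2]+m["cy"])
E
```

```text
358.08501295713126 176.26544390464932
359.16345016617163 184.23269470481662
```

{"method": "arm_command", "body": {
  "targets": [
    [[0.001,0.0003,-0.0039,0,0,0,-1],[0.001,0.0003,-0.0039,0,0,0,-1],[0.001,0.0003,-0.0039,0,0,0,-1],[0.001,0.0003,-0.0039,0,0,0,-1],[0.001,0.0003,-0.0039,0,0,0,-1],[0,0,0,0,0,0,-1],[0,0,0,0,0,0,-1]]
  ]
}}

```text
time: 4.2
tool_pos: [506.2, 141.7, 80.8]
tcp_rot: [180.0, 15.0, -163.4]
ft_force: [-0.7, 0.6, -0.6]
finger_gap: -0.1
grip_force: 0.0
```

```bash
python3 - <<'E'
from h import *
print(status.sense()["tool_pos"],status.sense()["ft_force"])
b=viewer.snapshot("scene")
cv2.imwrite("pics/d2.png",cv2.resize(b[100:220,290:420],None,fx=5,fy=5,interpolation=cv2.INTER_CUBIC)[:,:,::-1])
def pj(n,p):
    m=viewer.camera_model(n); f=200/np.tan(np.radians(m["vertical_fov"]/2))
    A=R.from_euler("xyz",m["attitude"],degrees=True).as_matrix()
    q=A.T@(np.array(p)-m["xyz"]); return (f*q[0]/q[2]+m["cx"],f*q[1]/q[2]+m["cy"])
print(pj("scene",[254,543,197]),pj("top",[254,543,197]),pj("scene",[506.2,141.7,80.8]),pj("scene",[506.2-18,141.7-5.4,80.8+70]))
E
```

```text
[506.19612835 141.73762039  80.84941697] [-0.69419458  0.63963222 -0.58704399]
(np.float64(426.7699239672865), np.float64(58.29573588624308)) (np.float64(116.81820432267907), np.float64(296.049072894382)) (np.float64(358.69656349134215), np.float64(181.65925798742933)) (np.float64(355.46794877877676), np.float64(162.3185695546855))
```

View pics/d2.png

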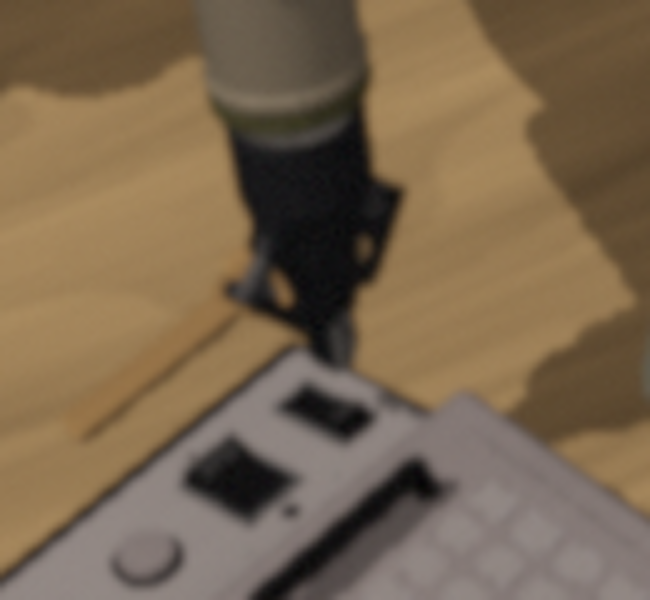

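The fingertip shows at crop (335,365), which is pixel (357,173). I predicted (359,182). The power rocker at (355,182) is not covered, so something is about 20 mm off, and I need to find out what before pressing.

```bash
cat >> h.py <<'E'
def pj(n,p):
    m=viewer.camera_model(n); f=200/np.tan(np.radians(m["vertical_fov"]/2))
    A=R.from_euler("xyz",m["attitude"],degrees=True).as_matrix()
    q=A.T@(np.array(p)-m["xyz"]); return np.round([f*q[0]/q[2]+m["cx"],f*q[1]/q[2]+m["cy"]],1)
def onz(n,u,v,z):
    p,d=ray(n,u,v); return (p+d*(z-p[2])/d[2]).round(1)
E
python3 - <<'E'
from h import *
print("tip ray z81",onz("scene",357,173,80.8),"z110",onz("scene",357,173,110))
print("base",pj("scene",[0,0,0]),pj("top",[0,0,0]))
a=viewer.snapshot("top");b=viewer.snapshot("scene")
# base plate corners for check; tool area of top view
o=np.hstack([cv2.resize(a[150:260,190:320],None,fx=3,fy=3,interpolation=cv2.INTER_CUBIC),cv2.resize(a[300:400,250:380],None,fx=3,fy=3.3,interpolation=cv2.INTER_CUBIC)])
cv2.imwrite("pics/d3.png",o[:,:,::-1])
E
```

```text
tip ray z81 [476.2 154.4  80.8] z110 [495.8 140.  110. ]
base [246.3 111.6] [313.9 372.4]
```

View pics/d3.png

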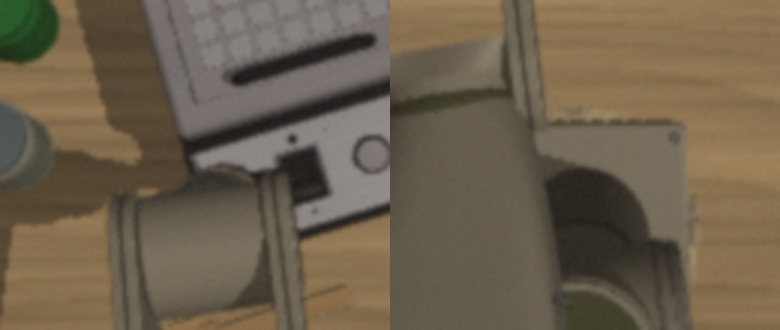

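Casting the tip's ray puts it on the tool axis about 30 mm behind the reported TCP, at (496,140,110). The base and cameras check out: the base plate is centred at (314,~372) as projected. I'll go down slowly and let touch decide.

{"method": "arm_command", "body": {
  "targets": [
    [[0.0005,0.00015,-0.0019,0,0,0,-1],[0.0005,0.00015,-0.0019,0,0,0,-1],[0.0005,0.00015,-0.0019,0,0,0,-1],[0.0005,0.00015,-0.0019,0,0,0,-1],[0,0,0,0,0,0,-1]]
  ]
}}

```text
time: 4.97
tool_pos: [508.0, 142.3, 72.9]
tcp_rot: [180.0, 15.0, -163.4]
ft_force: [-0.5, -0.3, -1.0]
finger_gap: 0.0
grip_force: 0.0
```

No contact at h≈7 mm, so the fingers really do end short of the reported TCP. I'll keep going down in small steps.

{"method": "arm_command", "body": {
  "targets": [
    [[0.0005,0.00015,-0.0019,0,0,0,-1],[0.0005,0.00015,-0.0019,0,0,0,-1],[0.0005,0.00015,-0.0019,0,0,0,-1],[0.0005,0.00015,-0.0019,0,0,0,-1],[0.0005,0.00015,-0.0019,0,0,0,-1],[0,0,0,0,0,0,-1]]
  ]
}}

```text
time: 5.72
tool_pos: [510.5, 143.1, 63.4]
tcp_rot: [180.0, 15.0, -163.4]
ft_force: [0.2, -0.2, -0.5]
finger_gap: -0.1
grip_force: 0.0
```

{"method": "arm_command", "body": {
  "targets": [
    [[0.0005,0.00015,-0.0019,0,0,0,-1],[0.0005,0.00015,-0.0019,0,0,0,-1],[0,0,0,0,0,0,-1]]
  ]
}}

```text
time: 6.1
tool_pos: [511.5, 143.3, 59.6]
tcp_rot: [180.0, 15.0, -163.4]
ft_force: [-0.6, 0.2, 0.5]
finger_gap: 0.1
grip_force: 0.0
```

{"method": "arm_command", "body": {
  "targets": [
    [[0.0005,0.00015,-0.0019,0,0,0,-1],[0.0005,0.00015,-0.0019,0,0,0,-1],[0,0,0,0,0,0,-1]]
  ]
}}

```text
time: 6.48
tool_pos: [512.5, 143.6, 55.8]
tcp_rot: [180.0, 15.0, -163.4]
ft_force: [0.0, 0.4, 0.3]
finger_gap: 0.0
grip_force: 0.0
```

{"method": "arm_command", "body": {
  "targets": [
    [[0.0005,0.00015,-0.0019,0,0,0,-1],[0,0,0,0,0,0,-1]]
  ]
}}

```text
time: 6.72
tool_pos: [513.1, 143.8, 54.0]
tcp_rot: [180.0, 15.0, -163.4]
ft_force: [0.4, -0.7, 0.0]
finger_gap: 0.3
grip_force: 0.0
```

{"method": "arm_command", "body": {
  "targets": [
    [[0.0005,0.00015,-0.0019,0,0,0,-1],[0,0,0,0,0,0,-1]]
  ]
}}

```text
time: 6.98
tool_pos: [513.5, 144.0, 52.1]
tcp_rot: [180.0, 15.0, -163.4]
ft_force: [0.4, 0.5, -0.6]
finger_gap: 0.2
grip_force: 0.0
```

```bash
python3 - <<'E'
from h import *
s=status.sense();print(s["tool_pos"],s["ft_force"])
b=viewer.snapshot("scene")
cv2.imwrite("pics/d4.png",cv2.resize(b[140:220,300:400],None,fx=6,fy=6,interpolation=cv2.INTER_CUBIC)[:,:,::-1])
E
```

```text
[513.54333276 143.96784653  52.08957773] [ 0.39565465  0.50879185 -0.60147665]
```

View pics/d4.png

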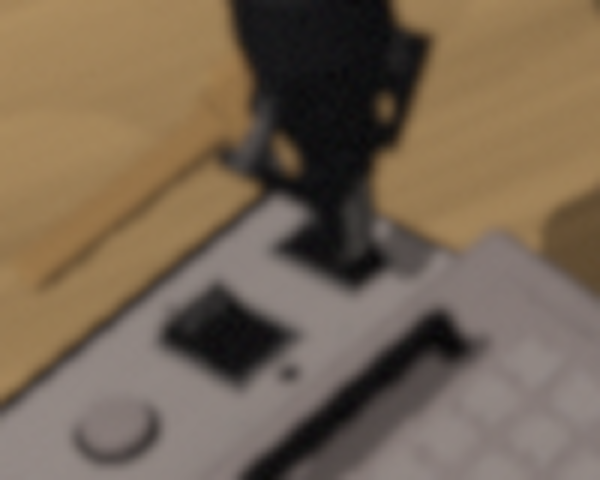

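The tip, at crop (358,255), is now just above the raised far half of the power rocker. That puts the true tip about 30 mm behind the reported TCP, so I'll press on by touch.

{"method": "arm_command", "body": {
  "targets": [
    [[0.0005,0.00015,-0.0019,0,0,0,-1],[0,0,0,0,0,0,-1]]
  ]
}}

```text
time: 7.28
tool_pos: [514.0, 144.1, 50.2]
tcp_rot: [180.0, 15.0, -163.4]
ft_force: [-0.4, 0.2, 0.1]
finger_gap: 0.1
grip_force: 0.0
```

{"method": "arm_command", "body": {
  "targets": [
    [[0.0005,0.00015,-0.0019,0,0,0,-1],[0,0,0,0,0,0,-1]]
  ]
}}

```text
time: 7.52
tool_pos: [514.6, 144.3, 48.3]
tcp_rot: [180.0, 15.0, -163.4]
ft_force: [-0.0, -0.7, -0.3]
finger_gap: 0.1
grip_force: 0.0
```

{"method": "arm_command", "body": {
  "targets": [
    [[0.0005,0.00015,-0.0019,0,0,0,-1],[0,0,0,0,0,0,-1]]
  ]
}}

```text
time: 7.78
tool_pos: [515.5, 144.5, 46.9]
tcp_rot: [-180.0, 15.1, -163.4]
ft_force: [-0.0, 0.2, 1.3]
finger_gap: -0.0
grip_force: 0.5
```

Contact begins at z≈47.

{"method": "arm_command", "body": {
  "targets": [
    [[0.0005,0.00015,-0.0019,0,0,0,-1],[0.0005,0.00015,-0.0019,0,0,0,-1]]
  ]
}}

```text
time: 8.02
tool_pos: [516.7, 144.8, 43.2]
tcp_rot: [-180.0, 15.1, -163.4]
ft_force: [1.7, 0.7, 2.4]
finger_gap: 0.0
grip_force: 1.1
```

{"method": "arm_command", "body": {
  "targets": [
    [[0.0005,0.00015,-0.0019,0,0,0,-1],[0,0,0,0,0,0,-1]]
  ]
}}

```text
time: 8.28
tool_pos: [516.3, 144.8, 40.5]
tcp_rot: [180.0, 15.0, -163.4]
ft_force: [0.2, -0.7, 1.0]
finger_gap: -0.4
grip_force: 0.5
```

{"method": "arm_command", "body": {
  "targets": [
    [[0.0005,0.00015,-0.0019,0,0,0,-1],[0,0,0,0,0,0,-1]]
  ]
}}

```text
time: 8.52
tool_pos: [516.7, 144.9, 38.5]
tcp_rot: [180.0, 15.0, -163.4]
ft_force: [0.2, -0.0, 0.4]
finger_gap: 0.2
grip_force: 0.3
```

{"method": "arm_command", "body": {
  "targets": [
    [[0.0005,0.00015,-0.0019,0,0,0,-1],[0,0,0,0,0,0,-1]]
  ]
}}

```text
time: 8.78
tool_pos: [516.9, 145.0, 38.1]
tcp_rot: [-180.0, 14.9, -163.3]
ft_force: [-16.6, -5.0, 22.1]
finger_gap: 0.1
grip_force: 13.2
```

{"method": "arm_command", "body": {
  "targets": [
    [[0.0003,0.0001,-0.001,0,0,0,-1],[0,0,0,0,0,0,-1]]
  ]
}}

```text
time: 9.02
tool_pos: [517.0, 145.0, 37.9]
tcp_rot: [-180.0, 14.9, -163.3]
ft_force: [-26.6, -7.0, 34.7]
finger_gap: 0.2
grip_force: 20.3
```

The force points more forward than the console normal, so I'll back off along the normal and look.

{"method": "arm_command", "body": {
  "targets": [
    [[-0.0013,-0.0004,0.0049,0,0,0,-1],[-0.0026,-0.0008,0.0098,0,0,0,-1],[-0.0052,-0.0016,0.0196,0,0,0,-1],[-0.0052,-0.0016,0.0196,0,0,0,-1],[0,0,0,0,0,0,-1],[0,0,0,0,0,0,-1]]
  ]
}}

```text
time: 9.78
tool_pos: [503.3, 140.8, 89.3]
tcp_rot: [180.0, 15.0, -163.4]
ft_force: [0.6, 0.1, -0.7]
finger_gap: -0.1
grip_force: 0.0
```

```bash
python3 - <<'E'
from h import *
s=status.sense();print(s["tool_pos"],s["ft_force"])
b=viewer.snapshot("scene")
b0=cv2.imread("pics/scene0.png")[:,:,::-1]
f=lambda x:cv2.resize(x[160:235,300:380],None,fx=5,fy=5,interpolation=cv2.INTER_CUBIC)
cv2.imwrite("pics/d5.png",cv2.convertScaleAbs(np.hstack([f(b0),f(b)])[:,:,::-1],alpha=1.6))
E
```

```text
[503.33537877 140.82780378  89.28965579] [ 0.56279423  0.13658087 -0.661052  ]
```

View pics/d5.png

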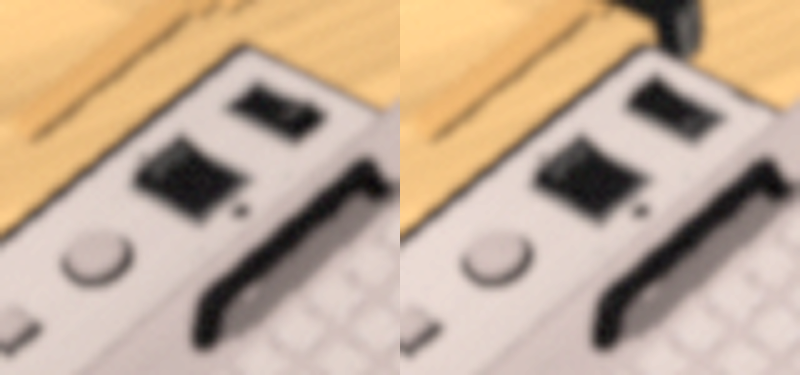

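The power rocker is now on: its near end is raised and its far half is flat. The iron, handle and browning rocker are unchanged. The fingers reach h=5 mm when the TCP reads 34 mm beyond that. Next is the near half of the browning rocker.

{"method": "arm_command", "body": {
  "targets": [
    [[-0.0005,-0.0152,-0.0075,0,0,0,-1],[-0.0005,-0.0152,-0.0075,0,0,0,-1],[-0.0005,-0.0152,-0.0075,0,0,0,-1],[-0.0005,-0.0152,-0.0075,0,0,0,-1],[-0.0005,-0.0152,-0.0075,0,0,0,-1],[0,0,0,0,0,0,-1],[0,0,0,0,0,0,-1],[0,0,0,0,0,0,-1]]
  ]
}}

```text
time: 10.82
tool_pos: [501.3, 65.5, 52.7]
tcp_rot: [180.0, 15.0, -163.3]
ft_force: [0.3, 0.5, 0.5]
finger_gap: -0.2
grip_force: 0.0
```

{"method": "arm_command", "body": {
  "targets": [
    [[0.0005,0.00015,-0.0019,0,0,0,-1],[0.0005,0.00015,-0.0019,0,0,0,-1],[0.0005,0.00015,-0.0019,0,0,0,-1],[0.0005,0.00015,-0.0019,0,0,0,-1],[0.0005,0.00015,-0.0019,0,0,0,-1],[0,0,0,0,0,0,-1],[0,0,0,0,0,0,-1]]
  ]
}}

```text
time: 11.7
tool_pos: [503.7, 65.6, 43.0]
tcp_rot: [180.0, 15.0, -163.4]
ft_force: [-0.5, 0.6, 0.1]
finger_gap: -0.0
grip_force: 0.0
```

{"method": "arm_command", "body": {
  "targets": [
    [[0.0005,0.00015,-0.0019,0,0,0,-1],[0.0005,0.00015,-0.0019,0,0,0,-1],[0.0005,0.00015,-0.0019,0,0,0,-1],[0,0,0,0,0,0,-1]]
  ]
}}

```text
time: 12.2
tool_pos: [505.1, 66.1, 37.1]
tcp_rot: [180.0, 15.0, -163.4]
ft_force: [0.0, -0.0, 0.9]
finger_gap: 0.0
grip_force: 0.1
```

{"method": "arm_command", "body": {
  "targets": [
    [[0.0005,0.00015,-0.0019,0,0,0,-1],[0.0005,0.00015,-0.0019,0,0,0,-1],[0,0,0,0,0,0,-1]]
  ]
}}

```text
time: 12.58
tool_pos: [506.1, 66.4, 33.2]
tcp_rot: [180.0, 15.0, -163.4]
ft_force: [0.1, -0.1, -0.6]
finger_gap: -0.0
grip_force: 0.0
```

{"method": "arm_command", "body": {
  "targets": [
    [[0.0003,0.0001,-0.001,0,0,0,-1],[0.0003,0.0001,-0.001,0,0,0,-1],[0,0,0,0,0,0,-1]]
  ]
}}

```text
time: 12.95
tool_pos: [506.7, 66.6, 31.4]
tcp_rot: [180.0, 15.0, -163.4]
ft_force: [-0.0, -0.0, 0.4]
finger_gap: -0.1
grip_force: 0.1
```

{"method": "arm_command", "body": {
  "targets": [
    [[0.0003,0.0001,-0.001,0,0,0,-1],[0,0,0,0,0,0,-1]]
  ]
}}

```text
time: 13.2
tool_pos: [507.0, 66.7, 30.4]
tcp_rot: [180.0, 15.0, -163.4]
ft_force: [0.0, 0.2, 0.5]
finger_gap: -0.0
grip_force: 0.2
```

{"method": "arm_command", "body": {
  "targets": [
    [[0.0003,0.0001,-0.001,0,0,0,-1],[0,0,0,0,0,0,-1]]
  ]
}}

```text
time: 13.45
tool_pos: [507.3, 66.7, 30.0]
tcp_rot: [-180.0, 15.0, -163.4]
ft_force: [-6.5, -0.7, 8.7]
finger_gap: 0.3
grip_force: 5.4
```

{"method": "arm_command", "body": {
  "targets": [
    [[0.0003,0.0001,-0.001,0,0,0,-1],[0,0,0,0,0,0,-1]]
  ]
}}

```text
time: 13.7
tool_pos: [507.4, 66.7, 29.7]
tcp_rot: [-180.0, 14.9, -163.3]
ft_force: [-17.5, -3.3, 21.7]
finger_gap: -0.4
grip_force: 13.3
```

Hard stop at the expected depth (z≈30). I'll retract, check, and move above the start key.

{"method": "arm_command", "body": {
  "targets": [
    [[-0.0013,-0.0004,0.0049,0,0,0,-1],[-0.0026,-0.0008,0.0098,0,0,0,-1],[-0.0052,-0.0016,0.0196,0,0,0,-1],[-0.0052,-0.0016,0.0196,0,0,0,-1],[0,0,0,0,0,0,-1],[0,0,0,0,0,0,-1]]
  ]
}}

```text
time: 14.45
tool_pos: [493.2, 62.5, 81.9]
tcp_rot: [180.0, 15.0, -163.4]
ft_force: [-0.4, -0.0, 0.0]
finger_gap: -0.1
grip_force: 0.0
```

```bash
python3 - <<'E'
from h import *
s=status.sense();print(s["tool_pos"],s["ft_force"])
b=viewer.snapshot("scene")
b0=cv2.imread("pics/scene0.png")[:,:,::-1]
f=lambda x:cv2.resize(x[160:235,300:380],None,fx=5,fy=5,interpolation=cv2.INTER_CUBIC)
cv2.imwrite("pics/d6.png",cv2.convertScaleAbs(np.hstack([f(b0),f(b)])[:,:,::-1],alpha=1.6))
E
```

```text
[493.24767327  62.47941463  81.94854553] [-0.40758379 -0.00894771  0.00863528]
```

View pics/d6.png

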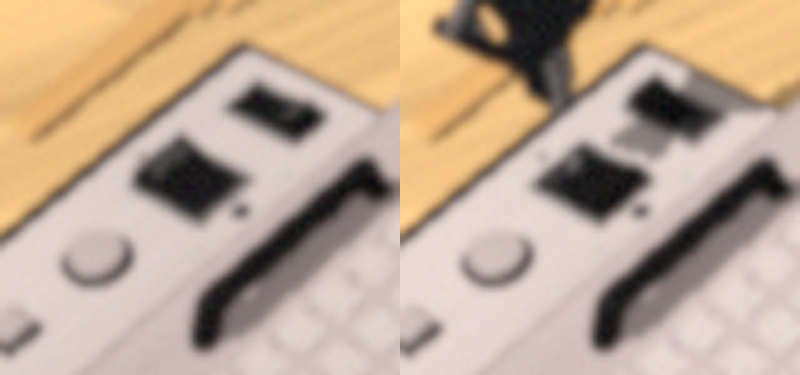

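The browning rocker's near end is now flat, with its corner down from y=135 to 143 and the small disc uncovered. Power is still on and the iron hasn't moved. Now the start key.

{"method": "arm_command", "body": {
  "targets": [
    [[0.0074,-0.011,-0.004,0,0,0,-1],[0.0074,-0.011,-0.004,0,0,0,-1],[0.0074,-0.011,-0.004,0,0,0,-1],[0.0074,-0.011,-0.004,0,0,0,-1],[0.0074,-0.011,-0.004,0,0,0,-1],[0.0074,-0.011,-0.004,0,0,0,-1],[0,0,0,0,0,0,-1],[0,0,0,0,0,0,-1],[0,0,0,0,0,0,-1]]
  ]
}}

```text
time: 15.62
tool_pos: [537.7, -3.1, 58.5]
tcp_rot: [180.0, 15.0, -163.3]
ft_force: [-0.1, -0.2, 0.1]
finger_gap: 0.3
grip_force: 0.0
```

{"method": "arm_command", "body": {
  "targets": [
    [[0.0005,0.00015,-0.0019,0,0,0,-1],[0.0005,0.00015,-0.0019,0,0,0,-1],[0.0005,0.00015,-0.0019,0,0,0,-1],[0.0005,0.00015,-0.0019,0,0,0,-1],[0.0005,0.00015,-0.0019,0,0,0,-1],[0.0005,0.00015,-0.0019,0,0,0,-1],[0.0005,0.00015,-0.0019,0,0,0,-1],[0.0005,0.00015,-0.0019,0,0,0,-1],[0,0,0,0,0,0,-1],[0,0,0,0,0,0,-1]]
  ]
}}

```text
time: 16.88
tool_pos: [541.8, -2.3, 43.2]
tcp_rot: [180.0, 15.0, -163.4]
ft_force: [0.2, -0.5, -0.6]
finger_gap: -0.4
grip_force: 0.0
```

{"method": "arm_command", "body": {
  "targets": [
    [[0.0005,0.00015,-0.0019,0,0,0,-1],[0.0005,0.00015,-0.0019,0,0,0,-1],[0.0005,0.00015,-0.0019,0,0,0,-1],[0,0,0,0,0,0,-1]]
  ]
}}

```text
time: 17.38
tool_pos: [543.3, -1.9, 37.5]
tcp_rot: [180.0, 15.0, -163.4]
ft_force: [-1.4, -0.6, 2.9]
finger_gap: 0.2
grip_force: 1.3
```

{"method": "arm_command", "body": {
  "targets": [
    [[0.0003,0.0001,-0.001,0,0,0,-1],[0.0003,0.0001,-0.001,0,0,0,-1],[0,0,0,0,0,0,-1]]
  ]
}}

```text
time: 17.75
tool_pos: [543.8, -1.7, 35.5]
tcp_rot: [180.0, 15.0, -163.4]
ft_force: [-2.5, -0.6, 4.1]
finger_gap: 0.1
grip_force: 2.0
```

{"method": "arm_command", "body": {
  "targets": [
    [[0.0003,0.0001,-0.001,0,0,0,-1],[0,0,0,0,0,0,-1]]
  ]
}}

```text
time: 18.0
tool_pos: [544.1, -1.6, 34.4]
tcp_rot: [180.0, 15.0, -163.4]
ft_force: [-3.0, -1.0, 3.9]
finger_gap: -0.0
grip_force: 2.4
```

The spring force is rising as described, so I'll go on to the hard stop.

{"method": "arm_command", "body": {
  "targets": [
    [[0.0003,0.0001,-0.001,0,0,0,-1],[0,0,0,0,0,0,-1]]
  ]
}}

```text
time: 18.25
tool_pos: [544.3, -1.6, 34.1]
tcp_rot: [-180.0, 15.0, -163.4]
ft_force: [-11.3, -1.4, 13.7]
finger_gap: 0.1
grip_force: 8.0
```

{"method": "arm_command", "body": {
  "targets": [
    [[0.0003,0.0001,-0.001,0,0,0,-1],[0,0,0,0,0,0,-1]]
  ]
}}

```text
time: 18.5
tool_pos: [544.4, -1.6, 33.9]
tcp_rot: [-180.0, 14.9, -163.3]
ft_force: [-20.3, -1.8, 25.5]
finger_gap: -0.2
grip_force: 14.8
```

The key is fully in, so I'll retract well clear.

{"method": "arm_command", "body": {
  "targets": [
    [[-0.0013,-0.0004,0.0049,0,0,0,-1],[-0.0026,-0.0008,0.0098,0,0,0,-1],[-0.0052,-0.0016,0.0196,0,0,0,-1],[-0.0052,-0.0016,0.0196,0,0,0,-1],[-0.0078,-0.0024,0.0294,0,0,0,-1],[-0.0078,-0.0024,0.0294,0,0,0,-1],[0,0,0,0,0,0,-1],[0,0,0,0,0,0,-1],[0,0,0,0,0,0,-1],[0,0,0,0,0,0,-1]]
  ]
}}

```text
time: 19.75
tool_pos: [514.3, -10.3, 144.0]
tcp_rot: [179.9, 14.9, -163.4]
ft_force: [-0.0, 0.6, 0.8]
finger_gap: -0.1
grip_force: 0.0
```

```bash
python3 - <<'E'
from h import *
s=status.sense();print(s["time"],s["tool_pos"],s["ft_force"])
print(job.hand_in())
E
```

```text
19.75 [514.27599276 -10.34084377 143.99894015] [-0.03721812  0.56175672  0.79747396]
the job is handed in; nothing more can be done
None
```

I switched power on, set browning to light, pressed start to its stop and withdrew, then handed in at 19.75 s; pictures confirm both rockers, but the start key's full press and return rest on force readings and the clear retract, and no verdict came back.

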